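Stand the laser on its board and screw its foot down

TASK

Stand the orange cross-line laser flat on the plywood set-up board, with its foot plate in the red painted outline and its screw foot over the steel plate, and let go of it. Then turn the black knob clockwise to screw the foot down until its rubber pad just rests on the steel plate without lifting the laser's foot plate off the board. Keep the laser upright, and leave the tape measure, the chisel and the tape roll where they are.

Things in the scene. Friction and masses are not known exactly. Their poses are not given: they have to be found in the camera images.
- laser_grip (a point): Centre of the part of the laser's orange housing to grasp, loose instrument, about 0.86 kg in all. The housing is 64 mm (x) by 46 mm (y) with upright sides; its top is 27 mm above this point. The point is 65 mm above the underside of the aluminium foot plate (96 x 86 x 10 mm, centred under the housing). x points along the outrigger (22 mm wide, top 30 mm above the underside) to the screw foot, z up.
- laser_base (a point): Centre of the underside of the laser's foot plate; axes as laser_grip.
- knob_grip (a point): On the axis of the black round knob, at a good height to grip: 125 mm from the housing's centre along x and 60 mm above the underside of the foot plate. The knob is 36 mm in diameter, runs from 20 mm below to 12 mm above this point, and turns without moving up or down. A 10 mm spindle stands up to 12 mm out of its top. Nothing but the boss (32 mm diameter, top 22 mm below this point) and the outrigger lies round the knob. Axes as laser_grip, they do not turn with the knob.
- foot_knob (a joint): Angle of the knob in rad, 0 at the start (foot fully raised), growing clockwise seen from above, to at most 8.8. The spindle with the rubber pad goes down 10 mm a turn (1.59 mm per rad). A light friction (0.03 N m) holds it where it is left.
- pad_under (a point): Centre of the underside of the black rubber pad (24 mm diameter) at the lower end of the spindle, straight below the knob. With the foot raised it is 8 mm above the plane of the foot plate's underside. The pad is springy: it squeezes up about 0.7 mm per newton, and at about 2.6 N (1.7 mm of squeeze) the foot plate begins to lift off the board.
- foot_pad: The rubber pad itself; origin in the centre of its underside.
- outline (a point): Centre of the red painted outline (102 x 92 mm inside) on the top face of the plywood set-up board (230 x 140 x 12 mm, fixed to the worktop); x points to the steel plate, z up. The laser belongs with laser_base here and its x along this x.
- plate_top (a point): Centre of the top face of the steel plate (70 x 70 mm, fixed) let into the board, 125 mm from the outline's centre along its x. It stands 1.5 to 5 mm proud of the board, differently each time.
- steel_plate: The steel plate itself; origin 10 mm below its top face.
- tape_measure: Yellow tape measure 36 x 78 x 63 mm, a loose bystander; origin in the centre of its underside.
- chisel: Chisel with red handle, 28 x 265 x 30 mm, a loose bystander; origin in the centre of its underside.
- tape_roll: Roll of masking tape, 96 mm wide and 25 mm high, a loose bystander; origin in the centre of its underside.

How it is judged:
By the outcome, as a careful person would: the job done as asked, in the order asked, and still so for the second after the job is handed in, with the robot touching nothing.
It also fails if it takes over 61 s, if anything falls off the work surface, if the arm or the gripper's body presses on something with over 40 N, if the wrist force passes 120 N, or if a joint passes its speed limit or range.

ROBOT

A 6-joint arm with a two-finger parallel gripper is mounted at the origin on a cart in front of the work surface, level with it; the furniture and walls round the work are solid. World frame = base frame: x ahead of the robot, y to its left, z up, the work surface at z = 0. Lengths are in m, angles in rad, forces in N, time in s.
With the tool pointing down it reaches from about 0.35 to 0.975 m from the base axis. Payload 4.9 kg.
Tool frame: the origin (TCP) lies at the very end of the fingers, on their centre line; the grasp point (between the pads) lies 19 mm behind it; z points along the fingers, y is the line along which they close (so a half turn about z gives the same grasp; the last joint's range is limited). The gripper opens to 85 mm and grips with 20 to 120 N. Pads are 22 mm wide; open, the fingers measure 114 mm over their backs; the gripper's body (76 mm by 85 mm) begins 54 mm behind the grasp point. The pads swing forward as they close: fully open they stand 13 mm farther back than shut.
Start: joints at [-1.22, 0.053, 1.613, -0, 1.476, -0.119], TCP at [0.283, -0.557, 0.231] pointing down, gripper open.
Joint ranges: [-3.01, 3.01], [-1.01, 2.22], [0.06, 2.58], [-1.02, 4.17], [0.09, 2.62], [-3.14, 3.14]. Speed limits (rad/s): [2.57, 2.57, 3.14, 3.14, 3.14, 3.14].

INTERFACE

Orientations are given as a unit quaternion [w, x, y, z].
In Python, from plant import manip gives the robot as it stands.
- The arm moves only by the tool move_arm, never from a script. Its argument "plan" is a list that holds one entry, the list of rows, each a list of 7 numbers: the shift along the tool's x, y, z as a fraction of full scale, then the turn, a rotation vector about the tool's x, y, z as a fraction of full scale, then the closure, from 0 (fully open) to 1 (shut). In form: [[[dx, dy, dz, wx, wy, wz, fingers], ...]]. A call has exactly 10 rows; each row shifts and turns the commanded pose from where the row before left it, along the tool's axes as they then stand; what a row does not reach is not made up. Full scale, the value 1, is 0.12 m for a shift and 0.15 rad for a turn. A row lasts 1/8 s, in which the tool goes at most 62.5 mm and 10.7 degrees, less where a joint would pass 70% of its speed; a pose out of reach is approached as far as the arm can. A call with a number of a shift or a turn outside -1 to 1 is refused whole. A call with a gripper value outside its range is refused whole. The fingers move at their own pace and stop on an object; the grip force is fixed at half the most. Time passes only in rows, so rows that do not move let the fingers close, or fill a call up. It gives the time, the measured TCP pose, the force, the opening and the grip force at its end, in the units of the state.
- manip.state(): the state, without advancing time (a new reading comes with each control period).
- manip.grab_frame(name): name is "scene" or "top" or "wrist"; returns a dict with "pixels" (420x560x3 uint8, blue, green, red), "depth" (420x560 float32, m along the optical axis (not along the pixel's ray), 0 where there is no reading), "vfov" (degrees; the focal length in pixels is half the picture's height over the tangent of half this angle, whatever the lens; pixels are square), "cx", "cy" (the principal point, pixels), "dist_coeffs" ([k1, k2, p1, p2, k3] as OpenCV has them; the pictures are not rectified), "view" (4x4, takes a point from world to camera coordinates). Camera axes: x right, y down, z forward; pixel columns grow to the right and rows downward; lengths in m; the calibration is good to about 2 mm. A picture is of the moment at which its call begins.
- manip.job_done(): hands the job in; it is judged then, once.
The state is a dict: "time": time; "joint_pos": joint angles; "joint_vel": joint speeds; "joint_efforts": joint torques, N m; "tool_pos": TCP position; "tool_rot": TCP orientation; "contact_force": force on the tool from outside, world axes, zero at the start; "ft_torque": the same for the moment, N m; "gripper_width": opening from 0.0 (shut) to 1.0 (fully open); "grasp_force": force on a finger pad.
Only numpy, scipy, OpenCV 4.12 (cv2) and the standard library are available. Lean on these libraries where they do the work, as an engineer would, in place of code of your own. Each camera call takes 0.05 s, during which the arm holds its last target. There are 200 camera calls.

## Working session

There is one attempt and no reset: what is moved stays moved. The work goes in short steps, Python scripts to look and compute and a tool call to move; the robot and the scene stay as the last step left them, time stands still between calls to the robot, and variables do not carry over. Pictures are saved under pics/ and viewed, at most 13 in all, crops included, and the job is handed in when it is done.

Besides the shell and the picture viewer there is one more tool, called by a JSON object that holds its "fn" and its "kwargs". move_arm: Moves the arm, as the interface text tells. Its arguments: {"type":"object","properties":{"plan":{"type":"array"}},"required":["plan"]}

```bash
mkdir -p pics; ls; cat > h.py <<'E'
import numpy as np, cv2, json
from plant import manip
def cam(n):
    f=manip.grab_frame(n); p=np.array(f["pixels"]); H,W=p.shape[:2]
    F=H/2/np.tan(np.radians(f["vfov"])/2)
    f["K"]=np.array([[F,0,f["cx"]],[0,F,f["cy"]],[0,0,1]]); f["D"]=np.array(f["dist_coeffs"],float)
    f["V"]=np.array(f["view"]); f["img"]=p; f["dep"]=np.array(f["depth"]); return f
def rays(f,uv):
    n=cv2.undistortPoints(np.array(uv,float).reshape(-1,1,2),f["K"],f["D"])[:,0]
    return np.c_[n,np.ones(len(n))]
def toworld(f,c): 
    R,t=f["V"][:3,:3],f["V"][:3,3]; return (c-t)@R
def plane(f,uv,z):
    d=rays(f,uv)@f["V"][:3,:3]; o=toworld(f,np.zeros((1,3)))[0]
    return o+d*((z-o[2])/d[:,2])[:,None]
def depthpts(f,uv):
    uv=np.array(uv,int); z=f["dep"][uv[:,1],uv[:,0]]
    return toworld(f,rays(f,uv)*z[:,None])
def proj(f,P):
    r=cv2.Rodrigues(f["V"][:3,:3])[0]; return cv2.projectPoints(np.array(P,float).reshape(-1,1,3),r,f["V"][:3,3],f["K"],f["D"])[0][:,0]
E
python3 - <<'E'
from h import *
import pickle
s=manip.state(); print(s)
fs={}
for n in("scene","top","wrist"):
    f=cam(n); cv2.imwrite(f"pics/{n}0.png",f["img"]); fs[n]=f
    print(n,f["vfov"],f["D"],toworld(f,np.zeros((1,3))))
pickle.dump(fs,open("f0.pkl","wb"))
cv2.imwrite("pics/both0.png",cv2.resize(np.hstack([fs["scene"]["img"],fs["wrist"]["img"]]),(800,300)))
E
```

```text
pics
{'time': 0.0, 'joint_pos': array([-1.21997265e+00,  5.33368747e-02,  1.61433069e+00, -4.71045504e-06,
        1.47600648e+00, -1.19001033e-01]), 'joint_vel': array([ 0.00076046,  0.0006373 ,  0.00123274, -0.00102776, -0.0014091 ,
        0.00074229]), 'joint_efforts': array([ 2.41162852e-03, -3.93680227e+01, -3.70175314e+01,  1.39401923e-04,
        6.96379910e-03, -1.50397817e-06]), 'tool_pos': array([ 0.28273312, -0.55667458,  0.2300535 ]), 'tool_rot': array([-1.03344250e-03,  9.72534167e-01,  2.32757839e-01, -1.22687308e-04]), 'contact_force': array([ 0.55104072, -0.69511196,  0.04098643]), 'ft_torque': array([ 0.02494707, -0.00093248, -0.01965107]), 'grasp_force': 0.0, 'gripper_width': 0.9957842362189031}
scene 42.551752741493466 [-0.16287094  0.          0.          0.          0.        ] [[-0.20364151  1.15600068  0.90660111]]
top 43.9845352099065 [-0.07780551  0.          0.          0.          0.        ] [[ 0.37496882 -0.06156818  1.75299199]]
wrist 66.29146650559055 [0.00961549 0.         0.         0.         0.        ] [[ 0.34329397 -0.52623469  0.37244953]]
```

View pics/top0.png

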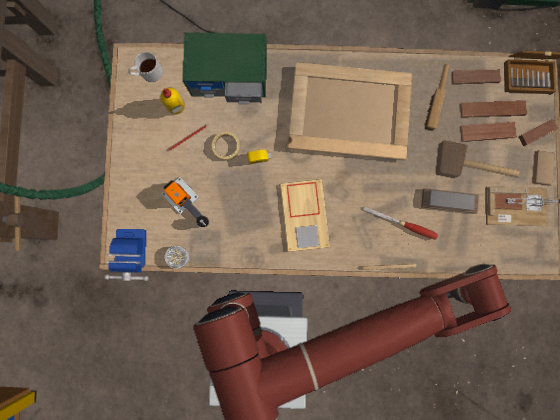

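View pics/both0.png

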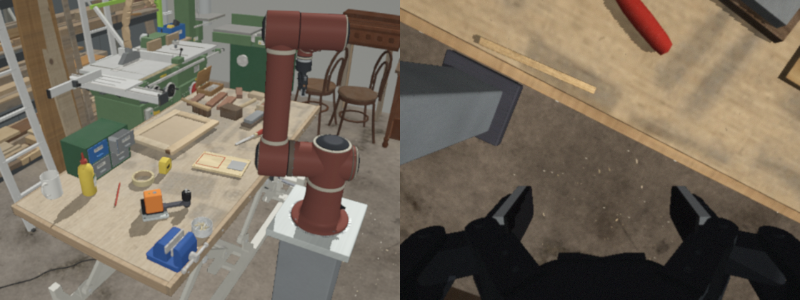

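The top view shows the laser at about (178,193) with its knob at (202,221). The red outline is at (303,199), the steel plate at (308,237), the tape measure at (259,156), the tape roll at (225,146) and the chisel at (400,222).

```bash
python3 - <<'E'
from h import *
import pickle
fs=pickle.load(open("f0.pkl","rb")); f=fs["top"]; im=f["img"]; hsv=cv2.cvtColor(im,cv2.COLOR_BGR2HSV)
def blob(m,roi):
    x0,y0,x1,y1=roi; k=np.zeros_like(m); k[y0:y1,x0:x1]=m[y0:y1,x0:x1]
    n,l,s,c=cv2.connectedComponentsWithStats(k); i=1+np.argmax(s[1:,4]); return l==i
def rep(name,m,z):
    cs=cv2.findContours(m.astype(np.uint8),cv2.RETR_EXTERNAL,cv2.CHAIN_APPROX_NONE)[0]
    c=max(cs,key=len)[:,0].astype(float)
    P=plane(f,c,z)[:,:2].astype(np.float32)
    print(name,m.sum(),"minrect",np.round(cv2.minAreaRect(P)[0],4),np.round(cv2.minAreaRect(P)[1],4),cv2.minAreaRect(P)[2]); 
    ys,xs=np.where(m); d=depthpts(f,np.c_[xs,ys]); print("  depth z med",np.median(d[:,2]),np.percentile(d[:,2],[5,95]))
org=cv2.inRange(hsv,(5,170,120),(18,255,255)); rep("orange",blob(org,(150,170,215,215)),.092)
blk=cv2.inRange(im,(0,0,0),(60,60,60)); rep("knob",blob(blk,(190,208,215,232)),.072)
wh=cv2.inRange(hsv,(0,0,150),(180,60,255)); rep("plate",blob(wh,(150,170,215,215)),.01)
red=cv2.inRange(hsv,(0,140,120),(6,255,255))|cv2.inRange(hsv,(170,140,100),(180,255,255)); rep("outline",blob(red,(275,170,335,225)),.012)
st=cv2.inRange(hsv,(0,0,90),(180,50,220)); rep("steel",blob(st,(290,222,325,255)),.015)
a=cv2.resize(im[165:235,150:220],(395,395),interpolation=0);b=cv2.resize(im[175:255,270:335],(395,395),interpolation=0)
cv2.imwrite("pics/crop.png",np.hstack([a,b]))
E
```

```text
orange 283 minrect [0.5464 0.2756] [0.0742 0.0455] 46.91688919067383
  depth z med 0.09198721205006317 [0.05825074 0.09811577]
knob 83 minrect [0.4608 0.1941] [0.0327 0.0359] 2.116236925125122
  depth z med 0.0717767494556527 [0.05560249 0.07942199]
plate 178 minrect [0.57   0.2595] [0.0969 0.0307] 42.48835754394531
  depth z med 0.010126159546564822 [0.00161734 0.01717706]
outline 10 minrect [ 0.4934 -0.1034] [0.0101 0.0201] 1.4166756868362427
  depth z med 0.013491534701333107 [0.00636805 0.01762328]
steel 435 minrect [ 0.4221 -0.1512] [0.0684 0.0698] 7.721129894256592
  depth z med 0.015629759574818405 [0.00884393 0.02249157]
```

View pics/crop.png

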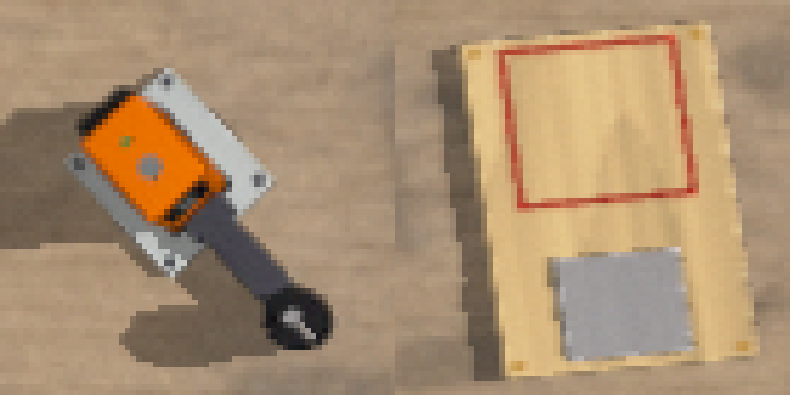

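{"fn": "move_arm", "kwargs": {"plan": [[[0.311,-0.354,0,0,0,0,0],[0.311,-0.354,0,0,0,0,0],[0.311,-0.354,0,0,0,0,0],[0.311,-0.354,0,0,0,0,0],[0.311,-0.354,0,0,0,0,0],[0.311,-0.354,0,0,0,0,0],[0.311,-0.354,0,0,0,0,0],[0.311,-0.354,0,0,0,0,0],[0.311,-0.354,0,0,0,0,0],[0.311,-0.354,0,0,0,0,0]]]}}

```text
time: 1.4
tool_pos: [0.4234, -0.0077, 0.2313]
tool_rot: [0.0, 0.973, 0.233, 0.0]
contact_force: [1.3, -0.1, -0.1]
gripper_width: 1.006
grasp_force: 0.0
```

{"fn": "move_arm", "kwargs": {"plan": [[[0.311,-0.354,-0.04,0,0,0,0],[0.311,-0.354,-0.04,0,0,0,0],[0.311,-0.354,-0.04,0,0,0,0],[0.311,-0.354,-0.04,0,0,0,0],[0,0,0,0,0,-0.97,0],[0,0,0,0,0,-0.97,0],[0,0,0,0,0,0,0],[0,0,0,0,0,0,0],[0,0,0,0,0,0,0],[0,0,0,0,0,0,0]]]}}

```text
time: 2.65
tool_pos: [0.4796, 0.2094, 0.2505]
tool_rot: [-0.0, 0.929, 0.371, 0.0]
contact_force: [-0.4, 0.7, -0.2]
gripper_width: 0.999
grasp_force: 0.0
```

```bash
python3 - <<'E'
from h import *
import pickle
s=manip.state(); print(s["time"],s["tool_pos"],s["tool_rot"],s["joint_pos"])
f=cam("wrist"); pickle.dump((s,f),open("f1.pkl","wb")); cv2.imwrite("pics/w1.png",f["img"])
E
```

```text
2.65 [0.47960944 0.20937875 0.25054132] [-9.22194168e-06  9.28692080e-01  3.70851744e-01  5.96106029e-05] [ 2.69338745e-01 -2.04212308e-01  1.82407522e+00  3.15268306e-05
  1.52161329e+00  1.08028153e+00]
```

View pics/w1.png

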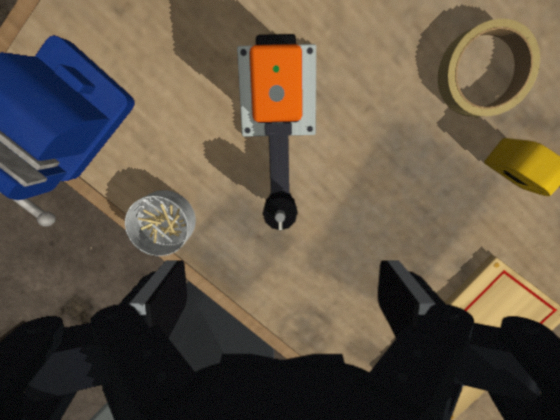

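The wrist view shows the housing at (277,82), the foot plate spanning (238,45) to (317,137), and the knob at (280,211).

```bash
cat > laser.py <<'E'
from h import *
def big(m):
    n,l,s,c=cv2.connectedComponentsWithStats(m); return (l==1+np.argmax(s[1:,4])).astype(np.uint8)
def hull(f,m,z):
    c=max(cv2.findContours(m,cv2.RETR_EXTERNAL,cv2.CHAIN_APPROX_NONE)[0],key=len)[:,0]
    return cv2.minAreaRect(plane(f,c,z)[:,:2].astype(np.float32)*1000)
def laser(f,roi,kroi,z0=0.):
    im=f["img"]; hsv=cv2.cvtColor(im,cv2.COLOR_BGR2HSV)
    def cut(m,r): k=np.zeros_like(m); k[r[1]:r[3],r[0]:r[2]]=m[r[1]:r[3],r[0]:r[2]]; return k
    org=cut(cv2.inRange(hsv,(5,170,100),(20,255,255)),roi)
    # top face only: depth near the camera
    ys,xs=np.where(org); d=depthpts(f,np.c_[xs,ys]); t=np.zeros_like(org); k=abs(d[:,2]-z0-.092)<.006; t[ys[k],xs[k]]=1
    t=big(cv2.morphologyEx(t,cv2.MORPH_CLOSE,np.ones((5,5)))); print("top",hull(f,t,z0+.092))
    wh=cv2.inRange(hsv,(0,0,130),(180,45,255))|org
    print("plate",hull(f,big(cut(wh,roi)),z0+.01))
    kn=big(cut(cv2.inRange(im,(0,0,0),(75,75,75)),kroi))
    ys,xs=np.where(kn); d=depthpts(f,np.c_[xs,ys]); k=d[:,2]>z0+.063; t=np.zeros_like(kn); t[ys[k],xs[k]]=1
    t=big(t); print("knob",hull(f,t,z0+.072), np.median(d[k,2]))
E
python3 - <<'E'
from laser import *
import pickle
s,f=pickle.load(open("f1.pkl","rb")); laser(f,(225,30,330,142),(255,180,305,235))
E
```

```text
top ((547.5051879882812, 280.46844482421875), (62.40011215209961, 43.82386016845703), 44.411685943603516)
plate ((552.6221313476562, 275.8455810546875), (95.65438079833984, 71.57806396484375), 44.74879455566406)
knob ((460.5940246582031, 194.2735137939453), (35.238433837890625, 35.49224853515625), 88.95291900634766) 0.07155507306765652
```

{"fn": "move_arm", "kwargs": {"plan": [[[0.415,-0.02,0,0,0,-0.14,0],[0.415,-0.02,0,0,0,0,0],[0,0,0.34,0,0,0,0],[0,0,0.34,0,0,0,0],[0,0,0.34,0,0,0,0],[0,0,0.34,0,0,0,0],[0,0,0.34,0,0,0,0],[0,0,0,0,0,0,0],[0,0,0,0,0,0,0],[0,0,0,0,0,0,0.3]]]}}

```text
time: 3.95
tool_pos: [0.5495, 0.2831, 0.0494]
tool_rot: [0.0, 0.925, 0.381, 0.002]
contact_force: [0.6, 0.8, 0.2]
gripper_width: 0.819
grasp_force: 0.0
```

{"fn": "move_arm", "kwargs": {"plan": [[[0,0,0,0,0,0,0.5],[0,0,0,0,0,0,0.7],[0,0,0,0,0,0,1],[0,0,0,0,0,0,1],[0,0,0,0,0,0,1],[0,0,0,0,0,0,1],[0,0,-0.2,0,0,0,1],[0,0,-0.2,0,0,0,1],[0,0,-0.2,0,0,0,1],[0,0,0,0,0,0,1]]]}}

```text
time: 5.2
tool_pos: [0.5476, 0.2826, 0.1185]
tool_rot: [-0.0, 0.925, 0.381, 0.0]
contact_force: [0.5, 0.3, -7.9]
gripper_width: 0.53
grasp_force: 64.7
```

```bash
python3 - <<'E'
from h import *
import pickle
s=manip.state(); print(s["time"],s["tool_pos"],s["tool_rot"],s["joint_pos"])
f=cam("wrist"); g=cam("scene"); pickle.dump((s,f,g),open("f2.pkl","wb")); cv2.imwrite("pics/w2.png",np.hstack([cv2.resize(f["img"],(400,300)),cv2.resize(g["img"][180:420,0:320],(400,300))]))
E
```

```text
5.2 [0.54762318 0.2826312  0.11847382] [-1.66705604e-04  9.24559961e-01  3.81036232e-01  4.91233204e-04] [3.55583229e-01 1.24629863e-01 1.73081103e+00 3.83443783e-04
 1.28518170e+00 1.14443795e+00]
```

View pics/w2.png

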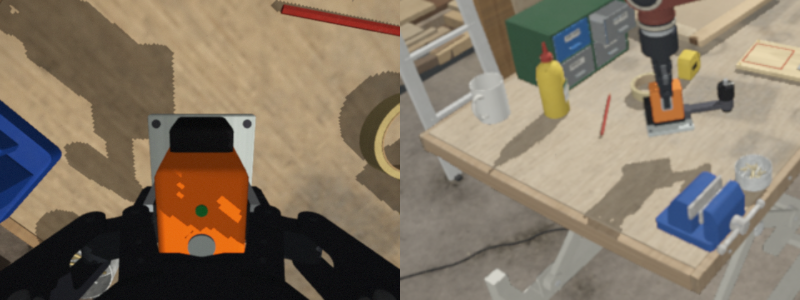

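The laser is held squarely in the jaws and clear of the table. Next I carry it over the steel plate and look at the outline ahead.

{"fn": "move_arm", "kwargs": {"plan": [[[0,0,-0.3,0,0,0,1],[0,0,-0.4,0,0,0,1],[-0.3,0.18,-0.13,0,0,0,1],[-0.382,0.226,0,0,0,0,1],[-0.382,0.226,0,0,0,0,1],[-0.382,0.226,0,0,0,0,1],[-0.382,0.226,0,0,0,0,1],[-0.382,0.226,0,0,0,0,1],[-0.382,0.226,0,0,0,0,1],[-0.382,0.226,0,0,0,0,1]]]}}

```text
time: 6.55
tool_pos: [0.4415, -0.1199, 0.2153]
tool_rot: [-0.002, 0.925, 0.381, -0.001]
contact_force: [0.4, 0.1, -7.9]
gripper_width: 0.532
grasp_force: 64.9
```

{"fn": "move_arm", "kwargs": {"plan": [[[-0.1,0.06,0,0,0,0.5,1],[0,0,0,0,0,0.85,1],[0,0,0,0,0,0.85,1],[0,0,0,0,0,0.85,1],[0,0,0,0,0,0.85,1],[0,0,0,0,0,0.43,1],[0,0,0,0,0,0,1],[0,0,0,0,0,0,1],[0,0,0,0,0,0,1],[0,0,0,0,0,0,1]]]}}

```text
time: 7.8
tool_pos: [0.4399, -0.1326, 0.218]
tool_rot: [-0.0, 0.998, 0.066, -0.0]
contact_force: [-0.2, -0.0, -7.1]
gripper_width: 0.53
grasp_force: 65.2
```

```bash
python3 - <<'E'
from h import *
import pickle
s=manip.state(); print(s["time"],s["tool_pos"],s["tool_rot"],s["joint_pos"])
f=cam("wrist"); pickle.dump((s,f),open("f3.pkl","wb")); cv2.imwrite("pics/w3.png",f["img"])
E
```

```text
7.8 [ 0.43988745 -0.13261572  0.21802059] [-3.84989023e-05  9.97804296e-01  6.62312914e-02 -3.05231965e-05] [-4.55043547e-01 -3.53803446e-01  1.99849900e+00  3.64659429e-05
  1.49698838e+00  9.83190472e-01]
```

View pics/w3.png

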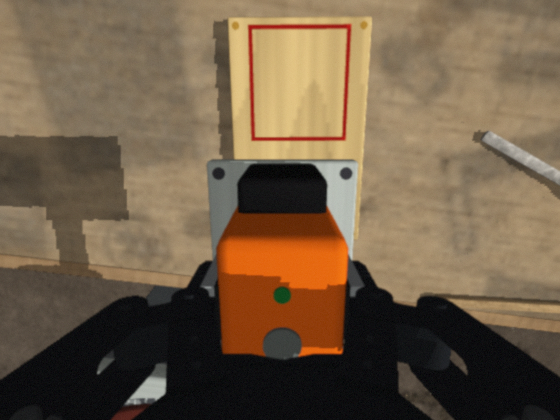

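The full red outline shows, from (249,26) to (350,140), and the laser plate's far edge lies along row 160 between columns 208 and 357.

```bash
python3 - <<'E'
from laser import *
import pickle
from scipy.spatial.transform import Rotation as Ro
s,f=pickle.load(open("f3.pkl","rb")); im=f["img"]; hsv=cv2.cvtColor(im,cv2.COLOR_BGR2HSV)
red=cv2.inRange(hsv,(0,150,60),(6,255,255))|cv2.inRange(hsv,(170,150,60),(180,255,255)); red[:,:230]=0;red[150:]=0;red[:,370:]=0
c=max(cv2.findContours(red,cv2.RETR_CCOMP,cv2.CHAIN_APPROX_NONE)[0],key=len)[:,0]
P=plane(f,c,.012)[:,:2].astype(np.float32)*1000; r=cv2.minAreaRect(P); print("outline",r)
wh=big(cv2.inRange(hsv,(0,0,110),(180,70,255))[150:260,195:372]); w=np.zeros_like(red); w[150:260,195:372]=wh
ys,xs=np.where(w); 
q=w.copy(); top=np.array([[x,np.where(q[:,x])[0][0]] for x in range(215,352,4)],float)
lft=np.array([[np.where(q[y])[0][0],y] for y in range(170,230,4)],float); rgt=np.array([[np.where(q[y])[0][-1],y] for y in range(170,230,4)],float)
qw=s["tool_rot"]; R=Ro.from_quat([*qw[1:],qw[0]]).as_matrix(); t=s["tool_pos"]
d=depthpts(f,np.c_[xs,ys]); print("plate top z depth",np.median(d[:,2]), "TCP z-",np.median(d[:,2])-t[2])
zp=t[2]-.0365
for n,e in(("far",top),("left",lft),("right",rgt)):
    X=(plane(f,e,zp)-t)@R*1000; print(n,X.mean(0).round(2),"slopes dy/dx,dx/dy",(np.polyfit(X[:,0],X[:,1],1)[0] if n!="far" else np.polyfit(X[:,1],X[:,0],1)[0]))
yaw=np.degrees(np.arctan2(R[1,0],R[0,0])); print("tool yaw",yaw)
print("outline in tool",(np.array([*np.array(r[0])/1000,.012])-t)@R*1000)
# board & wood height by depth
for nm,(x0,y0,x1,y1) in dict(board=(260,40,340,130),table=(400,30,520,110)).items():
    g=np.stack(np.meshgrid(range(x0,x1),range(y0,y1)),-1).reshape(-1,2); print(nm,np.median(depthpts(f,g)[:,2]))
E
```

```text
outline ((544.2295532226562, -136.19036865234375), (108.48770904541016, 98.880859375), 7.643856525421143)Traceback (most recent call last):
  File "<stdin>", line 10, in <module>
IndexError: index 0 is out of bounds for axis 0 with size 0
```

```bash
python3 - <<'E'
from laser import *
import pickle
from scipy.spatial.transform import Rotation as Ro
s,f=pickle.load(open("f3.pkl","rb")); im=f["img"]; hsv=cv2.cvtColor(im,cv2.COLOR_BGR2HSV)
q=cv2.inRange(hsv,(0,0,100),(180,60,255)); q[:152]=0;q[230:]=0;q[:,:200]=0;q[:,368:]=0; q=cv2.morphologyEx(q,cv2.MORPH_OPEN,np.ones((3,3)))
print(q.sum()/255, hsv[165,280],hsv[200,215],hsv[150,280])
ok=lambda a:len(a)>0
top=np.array([[x,np.where(q[:,x])[0][0]] for x in range(215,352,4) if q[:,x].any() and np.where(q[:,x])[0][0]<175],float)
lft=np.array([[np.where(q[y])[0][0],y] for y in range(170,228,4) if q[y].any()],float); rgt=np.array([[np.where(q[y])[0][-1]+1,y] for y in range(170,228,4) if q[y].any()],float)
qw=s["tool_rot"]; R=Ro.from_quat([*qw[1:],qw[0]]).as_matrix(); t=s["tool_pos"]
ys,xs=np.where(q); d=depthpts(f,np.c_[xs,ys]); print("plate top z depth - TCP z",np.median(d[:,2])-t[2])
zp=t[2]-.0365
for n,e in(("far",top),("left",lft),("right",rgt)):
    X=(plane(f,e,zp)-t)@R*1000; print(n,len(e),np.median(X,0).round(2),"slope",(np.polyfit(X[:,0],X[:,1],1)[0] if n!="far" else np.polyfit(X[:,1],X[:,0],1)[0]))
yaw=np.degrees(np.arctan2(R[1,0],R[0,0])); print("tool yaw",yaw)
print("outline in tool",(np.array([.5442,-.1362,.012])-t)@R*1000)
for nm,(x0,y0,x1,y1) in dict(board=(260,40,340,130),table=(400,30,520,110)).items():
    g=np.stack(np.meshgrid(range(x0,x1),range(y0,y1)),-1).reshape(-1,2); print(nm,np.median(depthpts(f,g)[:,2]))
E
```

```text
3872.0 [45 39 13] [ 66  11 113] [ 20 110 209]
plate top z depth - TCP z -0.03894252397306208
far 28 [46.71  8.49 36.5 ] slope 0.009059578064444237
left 15 [ 25.2  -41.63  36.5 ] slope 0.008328050467622252
right 15 [25.09 42.57 36.5 ] slope -0.004542391245869686
tool yaw 7.595106757681535
outline in tool [102.93515828  17.35666294 206.01344185]
board 0.011740174455467562
table -0.0014317265323738869
```

{"fn": "move_arm", "kwargs": {"plan": [[[0.3,0.05,0,0,0,0,1],[0.4,0.06,0,0,0,0,1],[0.168,0.031,0,0,0,0,1],[0,0,0.25,0,0,0,1],[0,0,0.3,0,0,0,1],[0,0,0.3,0,0,0,1],[0,0,0.25,0,0,0,1],[0,0,0.14,0,0,0,1],[0,0,0,0,0,0,1],[0,0,0,0,0,0,1]]]}}

```text
time: 9.1
tool_pos: [0.5467, -0.1362, 0.0711]
tool_rot: [0.001, 0.998, 0.066, 0.001]
contact_force: [0.9, 0.5, -8.1]
gripper_width: 0.536
grasp_force: 64.9
```

```bash
python3 - <<'E'
from h import *
import pickle
from scipy.spatial.transform import Rotation as Ro
s=manip.state(); qw=s["tool_rot"]; R=Ro.from_quat([*qw[1:],qw[0]]).as_matrix(); t=s["tool_pos"]; print(t,qw,s["contact_force"])
c=t+R@[-.0013,.0005,.0465]; print("laser base err (tool) mm",(np.array([.5442,-.1362,.012])-c)@R*1000)
f=cam("wrist"); cv2.imwrite("pics/w4.png",f["img"]); pickle.dump((s,f),open("f4.pkl","wb"))
E
```

```text
[ 0.54673797 -0.13621797  0.07108095] [6.66410760e-04 9.97810107e-01 6.61258164e-02 1.38628406e-03] [ 0.87300898  0.45628944 -8.14631374]
laser base err (tool) mm [-1.3716378  -0.94213048 12.57340983]
```

View pics/w4.png

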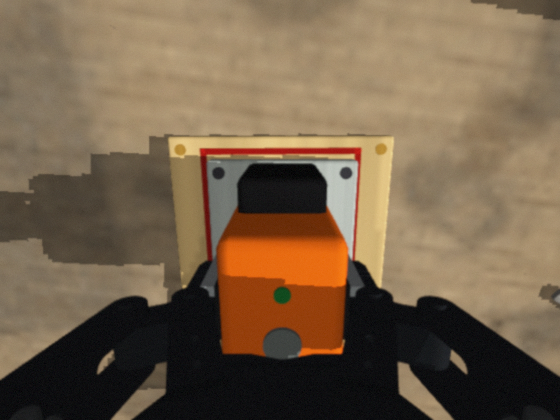

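The plate sits inside the outline as seen in the wrist view (plate edge at row 160, red line at row 150). I lower it slowly and recheck.

{"fn": "move_arm", "kwargs": {"plan": [[[0,0,0.02,0,0,0,1],[0,0,0.02,0,0,0,1],[0,0,0.01,0,0,0,1],[0,0,0,0,0,0,1],[0,0,0,0,0,0,1],[0,0,0,0,0,0,1],[0,0,0,0,0,0,1],[0,0,0,0,0,0,1],[0,0,0,0,0,0,1],[0,0,0,0,0,0,1]]]}}

```text
time: 10.4
tool_pos: [0.5454, -0.1357, 0.0633]
tool_rot: [-0.0, 0.998, 0.066, 0.0]
contact_force: [0.1, 0.4, -8.7]
gripper_width: 0.53
grasp_force: 65.0
```

```bash
python3 - <<'E'
from h import *
import pickle
from scipy.spatial.transform import Rotation as Ro
s=manip.state(); qw=s["tool_rot"]; R=Ro.from_quat([*qw[1:],qw[0]]).as_matrix(); t=s["tool_pos"]; print(t,qw,s["contact_force"])
c=t+R@[-.0013,.0005,.0465]; print("laser base err (tool) mm",(np.array([.5442,-.1362,.012])-c)@R*1000)
f=cam("wrist"); im=f["img"]; hsv=cv2.cvtColor(im,cv2.COLOR_BGR2HSV)
pickle.dump((s,f),open("f5.pkl","wb"))
red=(cv2.inRange(hsv,(0,150,60),(6,255,255))|cv2.inRange(hsv,(170,150,60),(180,255,255)))
for y in(205,215,225): print(y,np.where(red[y,150:420])[0]+150)
# outer far edge line and left/right lines of red in tool frame at z=.012
e=np.array([[x,np.where(red[120:175,x])[0][0]+120] for x in range(215,352,4) if red[120:175,x].any()],float)
X=(plane(f,e,.012)-t)@R*1000; print("outer far edge x",np.median(X,0))
for k in(0,-1):
    e=np.array([[(np.where(red[y,150:420])[0]+150)[k],y] for y in range(175,235,4)],float); X=(plane(f,e,.012)-t)@R*1000; print("side",np.median(X,0),np.polyfit(X[:,0],X[:,1],1)[0])
E
```

```text
[ 0.54541774 -0.13567034  0.06332685] [-1.28178555e-05  9.97812239e-01  6.61115343e-02  1.85279269e-05] [ 0.14500039  0.44981794 -8.70256555]
laser base err (tool) mm [ 0.02103928 -0.13444367  4.82679638]
205 [202 203 204 205 206 207 357 358 359 360 361]
215 [203 204 205 206 207 208 356 357 358 359 360]
225 [204 205 206 207 208 355 356 357 358 359 360]
outer far edge x [52.63232087  0.81945016 51.32887061]
side [ 18.47300644 -49.35084463  51.32871248] -0.0050580277717036356
side [18.3303206  49.28098736 51.32642423] 0.002810808665868996
```

{"fn": "move_arm", "kwargs": {"plan": [[[0,0,0.01,0,0,0,1],[0,0,0.01,0,0,0,1],[0,0,0.01,0,0,0,1],[0,0,0.008,0,0,0,1],[0,0,0,0,0,0,1],[0,0,0,0,0,0,1],[0,0,0,0,0,0,1],[0,0,0,0,0,0,1],[0,0,0,0,0,0,1],[0,0,0,0,0,0,1]]]}}

```text
time: 11.7
tool_pos: [0.5455, -0.1357, 0.0604]
tool_rot: [-0.0, 0.998, 0.066, -0.0]
contact_force: [-5.6, 2.7, 3.6]
gripper_width: 0.533
grasp_force: 66.5
```

{"fn": "move_arm", "kwargs": {"plan": [[[0,0,0,0,0,0,0.4],[0,0,0,0,0,0,0.3],[0,0,0,0,0,0,0.2],[0,0,0,0,0,0,0],[0,0,0,0,0,0,0],[0,0,0,0,0,0,0],[0,0,-0.2,0,0,0,0],[0,0,-0.4,0,0,0,0],[0,0,-0.4,0,0,0,0],[0,0,-0.4,0,0,0,0]]]}}

```text
time: 12.95
tool_pos: [0.5452, -0.1356, 0.2282]
tool_rot: [-0.0, 0.998, 0.066, -0.0]
contact_force: [0.1, -0.9, -0.2]
gripper_width: 0.998
grasp_force: 0.0
```

{"fn": "move_arm", "kwargs": {"plan": [[[-0.35,0,0,0,0,0,0],[-0.4,0,0,0,0,0,0],[-0.35,0,0,0,0,0,0],[0,0,0,0,0,0,0],[0,0,0,0,0,0,0],[0,0,0,0,0,0,0],[0,0,0,0,0,0,0],[0,0,0,0,0,0,0],[0,0,0,0,0,0,0],[0,0,0,0,0,0,0]]]}}

```text
time: 14.2
tool_pos: [0.4146, -0.1531, 0.2267]
tool_rot: [-0.0, 0.998, 0.066, -0.0]
contact_force: [0.2, 0.6, -0.4]
gripper_width: 0.996
grasp_force: 0.0
```

```bash
python3 - <<'E'
from h import *
import pickle
s=manip.state(); print(s["time"],s["tool_pos"],s["tool_rot"],s["joint_pos"])
f=cam("wrist"); g=[cam("wrist")["dep"] for _ in range(6)]; pickle.dump((s,f,g),open("f6.pkl","wb")); cv2.imwrite("pics/w6.png",f["img"])
E
```

```text
14.2 [ 0.41458018 -0.15306632  0.22669535] [-3.24670901e-05  9.97810456e-01  6.61384017e-02 -6.61227278e-05] [-5.22367885e-01 -4.08159245e-01  2.02418339e+00 -1.94284343e-05
  1.52571455e+00  9.16055888e-01]
```

View pics/w6.png

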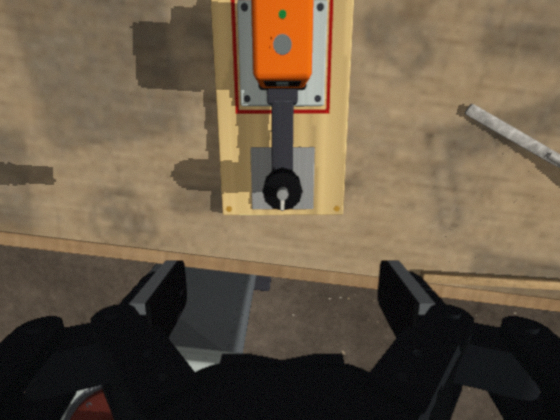

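The laser stands inside the outline, with the knob at (283,189) over the steel plate, which spans (250,147) to (315,210).

```bash
python3 - <<'E'
from laser import *
import pickle
from scipy.spatial.transform import Rotation as Ro
s,f,g=pickle.load(open("f6.pkl","rb")); G=np.array(g+[f["dep"]]); print("noise std/frame",np.median(G[:,120:200,225:245].std(0)))
f["dep"]=G.mean(0)
def z(x0,y0,x1,y1):
    q=np.stack(np.meshgrid(range(x0,x1),range(y0,y1)),-1).reshape(-1,2); return depthpts(f,q)
S=np.vstack([z(254,151,268,175),z(298,151,312,175),z(303,180,312,206),z(254,180,261,206)])
B=np.vstack([z(228,120,246,204),z(320,120,340,204),z(300,115,320,142)])
A=np.c_[B[:,:2],np.ones(len(B))]; co=np.linalg.lstsq(A,B[:,2],rcond=None)[0]; r=B[:,2]-A@co; k=abs(r)<3*np.median(abs(r))+1e-4; co=np.linalg.lstsq(A[k],B[k,2],rcond=None)[0]
h=S[:,2]-np.c_[S[:,:2],np.ones(len(S))]@co
print("board z",np.median(B[:,2]),"tilt",co[:2],"steel proud mm",np.median(h)*1000,h.mean()*1000,h.std()*1000,len(h))
for a in np.array_split(h,4):print(np.median(a)*1000)
laser(f,(225,0,335,112),(262,165,305,212),.012)
# spot: knob rect in tool frame
E
```

```text
noise std/frame 0.0006550505
board z 0.011562539797768978 tilt [ 0.00138209 -0.00054581] steel proud mm 3.3866435869707896 4.732575325090027 8.705343513520432 1088
3.3816461836570735
3.378150446675625
3.3981088580501098
3.398336300431297
top ((538.4159545898438, -137.00296020507812), (52.966651916503906, 44.18290328979492), 7.522012233734131)
plate ((552.677001953125, -135.23944091796875), (75.93086242675781, 57.85800552368164), 7.494927883148193)
knob ((422.3773498535156, -151.8909454345703), (35.00913619995117, 35.30839538574219), 7.5038557052612305) 0.08349496876622405
```

{"fn": "move_arm", "kwargs": {"plan": [[[0.062,0,0,0,0,0,0],[0,0,0,0,0,-1,0],[0,0,0.08,0,0,-1,0],[0,0,0.08,0,0,-1,0],[0,0,0.08,0,0,-1,0],[0,0,0.08,0,0,-1,0],[0,0,0.08,0,0,-1,0],[0,0,0.08,0,0,-1,0],[0,0,0.08,0,0,-1,0],[0,0,0.08,0,0,-1,0]]]}}

```text
time: 15.8
tool_pos: [0.4223, -0.152, 0.1497]
tool_rot: [0.0, 0.736, 0.677, 0.0]
contact_force: [-0.3, 0.5, -0.9]
gripper_width: 1.001
grasp_force: 0.0
```

{"fn": "move_arm", "kwargs": {"plan": [[[0,0,0,0,0,-1,0],[0,0,0,0,0,-1,0],[0,0,0,0,0,-1,0],[0,0,0,0,0,-1,0],[0,0,0,0,0,-1,0],[0,0,0,0,0,-1,0],[0,0,0,0,0,-1,0],[0,0,0,0,0,-1,0],[0,0,0,0,0,-1,0],[0,0,0,0,0,0,0]]]}}

```text
time: 17.05
tool_pos: [0.4222, -0.1521, 0.1499]
tool_rot: [0.0, 0.155, 0.988, 0.0]
contact_force: [0.3, -0.1, -0.6]
gripper_width: 0.996
grasp_force: 0.0
```

{"fn": "move_arm", "kwargs": {"plan": [[[0,0,0,0,0,0,0],[0,0,0,0,0,0,0],[0,0,0,0,0,0,0],[0,0,0,0,0,0,0],[0,0,0,0,0,0,0],[0,0,0,0,0,0,0],[0,0,0,0,0,0,0],[0,0,0,0,0,0,0],[0,0,0,0,0,0,0],[0,0,0,0,0,0,0]]]}}

```text
time: 18.3
tool_pos: [0.4219, -0.1521, 0.15]
tool_rot: [0.0, 0.154, 0.988, -0.0]
contact_force: [0.1, -0.0, -1.0]
gripper_width: 1.001
grasp_force: 0.0
```

```bash
python3 - <<'E'
from h import *
from scipy.spatial.transform import Rotation as Ro
s=manip.state(); qw=s["tool_rot"]; R=Ro.from_quat([*qw[1:],qw[0]]).as_matrix(); t=s["tool_pos"]; print(s["time"],t,s["joint_pos"],"yaw",np.arctan2(R[1,0],R[0,0]),"z",R[:,2])
print("err tool",(np.array([.4220,-.1520,.053])-t)@R*1000)
E
```

```text
18.3 [ 0.42192762 -0.15211208  0.14996328] [-5.12207530e-01 -3.28172985e-01  2.09417021e+00 -1.05112309e-05
  1.37556047e+00 -1.77369611e+00] yaw 2.8322869468479546 z [ 2.54143006e-05 -2.61191648e-05 -9.99999999e-01]
err tool [-3.17078880e-02  1.30456420e-01  9.69632742e+01]
```

{"fn": "move_arm", "kwargs": {"plan": [[[0,0,0.2,0,0,0,0],[0,0,0.25,0,0,0,0],[0,0,0.25,0,0,0,0],[0,0,0.1,0,0,0,0],[0,0,0,0,0,0,0],[0,0,0,0,0,0,0],[0,0,0,0,0,0,0.2],[0,0,0,0,0,0,0.4],[0,0,0,0,0,0,0.5],[0,0,0,0,0,0,0.55]]]}}

```text
time: 19.55
tool_pos: [0.4219, -0.1521, 0.054]
tool_rot: [0.0, 0.154, 0.988, -0.0]
contact_force: [-0.4, 1.0, 0.6]
gripper_width: 0.449
grasp_force: 0.0
```

{"fn": "move_arm", "kwargs": {"plan": [[[0,0,0,0,0,0,0.6],[0,0,0,0,0,0,0.7],[0,0,0,0,0,0,1],[0,0,0,0,0,0,1],[0,0,0,0,0,0,1],[0,0,0,0,0,0,1],[0,0,0,0,0,0,1],[0,0,0,0,0,0,1],[0,0,0,0,0,0,1],[0,0,0,0,0,0,1]]]}}

```text
time: 20.8
tool_pos: [0.4219, -0.1522, 0.0542]
tool_rot: [-0.0, 0.154, 0.988, -0.0]
contact_force: [-4.0, 0.5, 6.1]
gripper_width: 0.401
grasp_force: 59.4
```

```bash
python3 - <<'E'
from h import *
s=manip.state(); print(s["time"],s["tool_pos"],s["joint_pos"][5],s["contact_force"],s["ft_torque"],s["gripper_width"]*85)
q=s["tool_rot"];print("yaw",2*np.arctan2(q[2],q[1]))
E
```

```text
20.8 [ 0.42185628 -0.15224335  0.05424593] -1.7736916083750252 [-4.01895611  0.48396465  6.11418264] [-0.0171341   0.51678814 -0.05155641] 34.12677755136902
yaw 2.8323556802281296
```

The grip pushes down on the knob with about 6 N, so I ease that off before turning.

{"fn": "move_arm", "kwargs": {"plan": [[[0,0,-0.003,0,0,0,1],[0,0,-0.003,0,0,0,1],[0,0,0,0,0,0,1],[0,0,0,0,0,0,1],[0,0,0,0,0,0,1],[0,0,0,0,0,0,1],[0,0,0,0,0,0,1],[0,0,0,0,0,0,1],[0,0,0,0,0,0,1],[0,0,0,0,0,0,1]]]}}

```text
time: 22.05
tool_pos: [0.4218, -0.1519, 0.0545]
tool_rot: [-0.0, 0.154, 0.988, 0.0]
contact_force: [0.3, -0.1, -3.1]
gripper_width: 0.409
grasp_force: 59.9
```

{"fn": "move_arm", "kwargs": {"plan": [[[0,0,0.0017,0,0,0,1],[0,0,0,0,0,0,1],[0,0,0,0,0,0.5,1],[0,0,0,0,0,0.5,1],[0,0,0,0,0,0.5,1],[0,0,0,0,0,0.5,1],[0,0,0,0,0,0.5,1],[0,0,0,0,0,0.5,1],[0,0,0,0,0,0,1],[0,0,0,0,0,0,1]]]}}

```text
time: 23.3
tool_pos: [0.4214, -0.1521, 0.0543]
tool_rot: [-0.001, 0.37, 0.929, -0.0]
contact_force: [-4.9, -1.2, -0.0]
gripper_width: 0.401
grasp_force: 59.9
```

{"fn": "move_arm", "kwargs": {"plan": [[[0,0,0,0,0,0.8,1],[0,0,0,0,0,0.8,1],[0,0,0,0,0,0.8,1],[0,0,0,0,0,0.8,1],[0,0,0,0,0,0.8,1],[0,0,0,0,0,0.8,1],[0,0,0,0,0,0.8,1],[0,0,0,0,0,0.8,1],[0,0,0,0,0,0.8,1],[0,0,0,0,0,0.8,1]]]}}

```text
time: 24.55
tool_pos: [0.421, -0.152, 0.0543]
tool_rot: [-0.001, 0.831, 0.556, -0.001]
contact_force: [-6.2, -0.6, 1.6]
gripper_width: 0.402
grasp_force: 60.1
```

{"fn": "move_arm", "kwargs": {"plan": [[[0,0,0,0,0,0.8,1],[0,0,0,0,0,0.8,1],[0,0,0,0,0,0.8,1],[0,0,0,0,0,0.8,1],[0,0,0,0,0,0.8,1],[0,0,0,0,0,0.8,1],[0,0,0,0,0,0.8,1],[0,0,0,0,0,0,1],[0,0,0,0,0,0,1],[0,0,0,0,0,0,1]]]}}

```text
time: 25.8
tool_pos: [0.4212, -0.1519, 0.0543]
tool_rot: [-0.0, 0.985, 0.171, -0.001]
contact_force: [-5.1, -0.7, 0.4]
gripper_width: 0.404
grasp_force: 60.2
```

```bash
python3 - <<'E'
from h import *
s=manip.state(); print(s["time"],s["tool_pos"],s["joint_pos"][5],s["contact_force"],s["ft_torque"])
q=s["tool_rot"];y=2*np.arctan2(q[2],q[1]);print("turned",(2.8324-y)%(2*np.pi))
E
```

```text
25.8 [ 0.42115377 -0.1519298   0.05434415] 0.7154071365471532 [-5.14776513 -0.70853475  0.40333723] [-0.02489392  0.79508287 -0.05995574]
turned 2.489042487249784
```

{"fn": "move_arm", "kwargs": {"plan": [[[0,0,0,0,0,0.9,1],[0,0,0,0,0,0.9,1],[0,0,0,0,0,0.9,1],[0,0,0,0,0,0.9,1],[0,0,0,0,0,0.9,1],[0,0,0,0,0,0.9,1],[0,0,0,0,0,0,1],[0,0,0,0,0,0,1],[0,0,0,0,0,0,1],[0,0,0,0,0,0,1]]]}}

```text
time: 27.05
tool_pos: [0.4219, -0.152, 0.0544]
tool_rot: [-0.0, 0.973, -0.231, -0.0]
contact_force: [-2.3, 1.2, -0.3]
gripper_width: 0.405
grasp_force: 60.0
```

```bash
python3 - <<'E'
from h import *
s=manip.state(); print(s["time"],s["tool_pos"],s["joint_pos"][5],s["contact_force"],s["ft_torque"])
q=s["tool_rot"];y=2*np.arctan2(q[2],q[1]);print("turned",(2.8324-y)%(2*np.pi))
E
```

```text
27.05 [ 0.421873   -0.15203361  0.05442061] 1.5256159548708346 [-2.29880518  1.15907138 -0.34876565] [0.18619652 0.40227082 0.05170948]
turned 3.2994289242801815
```

{"fn": "move_arm", "kwargs": {"plan": [[[0,0,0,0,0,0,0.55],[0,0,0,0,0,0,0.5],[0,0,0,0,0,0,0.3],[0,0,0,0,0,0,0],[0,0,0,0,0,0,0],[0,0,0,0,0,0,0],[0,0,0,0,0,0,0],[0,0,-0.2,0,0,0,0],[0,0,-0.3,0,0,0,0],[0,0,-0.3,0,0,0,0]]]}}

```text
time: 28.3
tool_pos: [0.4217, -0.1519, 0.1512]
tool_rot: [-0.0, 0.973, -0.232, -0.0]
contact_force: [0.0, -0.2, -0.6]
gripper_width: 0.998
grasp_force: 0.0
```

{"fn": "move_arm", "kwargs": {"plan": [[[0,0,-0.3,0,0,-1,0],[0,0,-0.33,0,0,-1,0],[0,0,0,0,0,-1,0],[0,0,0,0,0,-1,0],[-0.062,0,0,0,0,0,0],[0,0,0,0,0,0,0],[0,0,0,0,0,0,0],[0,0,0,0,0,0,0],[0,0,0,0,0,0,0],[0,0,0,0,0,0,0]]]}}

```text
time: 29.55
tool_pos: [0.4146, -0.1531, 0.2261]
tool_rot: [-0.0, 0.998, 0.066, 0.0]
contact_force: [0.1, 0.5, -0.7]
gripper_width: 0.997
grasp_force: 0.0
```

```bash
python3 - <<'E'
from laser import *
import pickle
s=manip.state(); print(s["time"],s["tool_pos"],s["tool_rot"])
f=cam("wrist"); g=[cam("wrist")["dep"] for _ in range(6)]; pickle.dump((s,f,g),open("f7.pkl","wb"))
s0,f0,g0=pickle.load(open("f6.pkl","rb"))
for F,G in((f0,g0),(f,g)):
    F["dep"]=np.median(np.array(G),0)
    laser(F,(225,0,335,112),(262,165,305,212),.012)
    ys,xs=np.mgrid[168:212,262:305]; d=depthpts(F,np.c_[xs.ravel(),ys.ravel()]); r=np.hypot(d[:,0]-.4222,d[:,1]+.152); 
    print("knob top",np.median(d[(r>.009)&(r<.015),2]),"spindle",np.round(np.sort(d[(r<.0045)&(d[:,2]>.06),2])*1000,1))
cv2.imwrite("pics/w7.png",np.hstack([cv2.resize(x["img"][0:230,200:370],(400,540)) for x in(f0,f)]))
E
```

```text
29.55 [ 0.41459963 -0.15306794  0.2260607 ] [-1.65705827e-05  9.97814825e-01  6.60725029e-02  1.02347416e-06]
top ((538.4159545898438, -137.00296020507812), (52.966651916503906, 44.18290328979492), 7.522012233734131)
plate ((552.677001953125, -135.23944091796875), (75.93086242675781, 57.85800552368164), 7.494927883148193)
knob ((422.3773498535156, -151.8909454345703), (35.00913619995117, 35.30839538574219), 7.5038557052612305) 0.08346138840547321
knob top 0.08354900164941431 spindle [82.9 83.1 83.3 83.3 83.4 83.4 83.5 83.5 83.5 83.6 83.7 83.8 83.9 83.9
 84.1 84.1 84.2 84.2 84.2 84.3 85.3 85.7 86.  86.3 86.7 86.7 88.3 88.9
 88.9 89.1 89.8 89.8 90.5 90.8 91.4 91.4 93.2 93.3 93.3 93.4 93.6 94.2
 94.8 94.9 95.  95.  95.  95.  95.  95.1 95.1 95.1 95.2 95.2 95.2 95.2
 95.2 95.2 95.3 95.3 95.3 95.3 95.3 95.3 95.3 95.3 95.3 95.4 95.4 95.4
 95.4 95.4 95.5 95.5 95.5 95.5 95.5 95.5 95.5 95.5 95.5 95.6 95.6 95.6
 95.6 95.6 95.6 95.7 95.7 95.7 95.7 95.7 95.7 95.8 95.8 95.8 95.8 95.9
 95.9 95.9 95.9 96.  96.  96.  96.  96.  96.2 96.3]
top ((540.061767578125, -137.10073852539062), (49.301517486572266, 44.273948669433594), 7.542752265930176)
plate ((554.9074096679688, -135.36282348632812), (71.11641693115234, 58.00336456298828), 7.555965900421143)
knob ((424.9894104003906, -152.7742156982422), (35.893394470214844, 34.69350814819336), 18.97129249572754) 0.08348698788360188
knob top 0.08356369173133807 spindle [83.  83.5 83.7 83.7 83.8 83.9 89.3 89.5 89.6 89.6 89.8 89.9 90.  90.
 90.  90.1 90.1 90.1 90.1 90.2 90.2 90.2 90.2 90.2 90.2 90.2 90.2 90.3
 90.3 90.3 90.3 90.3 90.3 90.3 90.4 90.4 90.4 90.4 90.4 90.4 90.4 90.4
 90.4 90.4 90.4 90.4 90.4 90.5 90.5 90.5 90.5 90.5 90.6 90.6 90.6 90.6
 90.6 90.6 90.6 90.6 90.7 90.7 90.7 90.7 90.7 90.8 90.8 90.8 90.9]
```

View pics/w7.png

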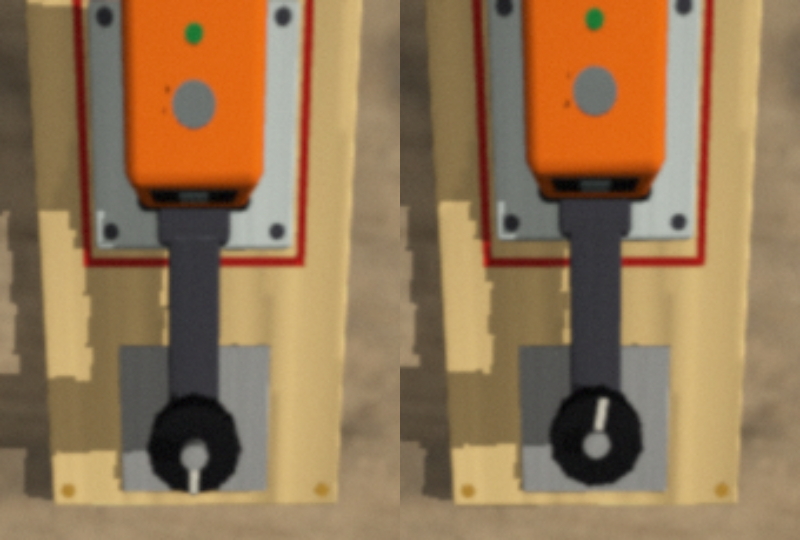

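The knob mark turned about 189° and the spindle dropped 5.1 mm, as intended. But the laser slid about 3 mm away from the steel plate during the turning: its near plate edge moved from row 247 to 238 in the crop. I will measure that from above.

{"fn": "move_arm", "kwargs": {"plan": [[[0.4,0,0,0,0,0,0],[0.43,0,0,0,0,0,0],[0,0,0,0,0,0,0.5],[0,0,0,0,0,0,1],[0,0,0,0,0,0,1],[0,0,0,0,0,0,1],[0,0,0,0,0,0,1],[0,0,0,0,0,0,1],[0,0,0,0,0,0,1],[0,0,0,0,0,0,1]]]}}

```text
time: 31.15
tool_pos: [0.5133, -0.1399, 0.226]
tool_rot: [-0.0, 0.998, 0.066, -0.0]
contact_force: [-0.0, 0.1, 0.9]
gripper_width: -0.001
grasp_force: 0.0
```

```bash
python3 - <<'E'
from laser import *
import pickle
s=manip.state(); print(s["time"],s["tool_pos"],s["tool_rot"])
f=cam("wrist"); pickle.dump((s,f),open("f8.pkl","wb")); cv2.imwrite("pics/w8.png",f["img"])
E
```

```text
31.15 [ 0.51326894 -0.13993058  0.2260329 ] [-2.94292434e-05  9.97812454e-01  6.61082871e-02 -1.07852954e-05]
```

View pics/w8.png

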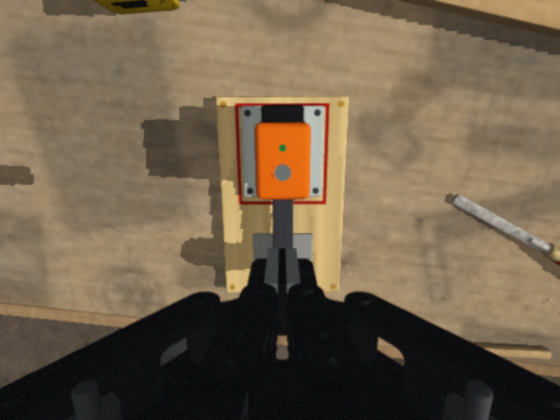

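The plate's far edge at row 106 nearly touches the red line at row 104, while the near side has a gap (rows 197 to 202).

```bash
cat > gap.py <<'E'
from laser import *
from scipy.spatial.transform import Rotation as Ro
def meas(s,f):
    im=f["img"]; hsv=cv2.cvtColor(im,cv2.COLOR_BGR2HSV)
    qw=s["tool_rot"]; R=Ro.from_quat([*qw[1:],qw[0]]).as_matrix(); t=s["tool_pos"]
    red=cv2.inRange(hsv,(0,150,60),(4,255,255))|cv2.inRange(hsv,(170,150,60),(180,255,255)); red[:90]=0;red[225:]=0;red[:,:220]=0;red[:,345:]=0
    c=max(cv2.findContours(red,cv2.RETR_EXTERNAL,cv2.CHAIN_APPROX_NONE)[0],key=len)[:,0]
    r=cv2.minAreaRect(((plane(f,c,.012)-t)@R*1000)[:,:2].astype(np.float32)); print("outline tool mm",r)
    # bright low-saturation plate
    w=cv2.inRange(hsv,(0,0,90),(180,45,255)); y0,y1=c[:,1].min(),c[:,1].max(); x0,x1=c[:,0].min(),c[:,0].max()
    k=np.zeros_like(w); k[y0+1:y1,x0+1:x1]=w[y0+1:y1,x0+1:x1]
    cols=[x for x in list(range(x0+10,x0+18))+list(range(x1-18,x1-10))]
    far=np.array([[x,np.where(k[:,x])[0][0]-.0] for x in cols],float); near=np.array([[x,np.where(k[:,x])[0][-1]+1.] for x in cols],float)
    rows=range(y0+15,y1-25,3)
    L=np.array([[np.where(k[y])[0][0],y] for y in rows],float); Rr=np.array([[np.where(k[y])[0][-1]+1.,y] for y in rows],float)
    for n,e in(("far",far),("near",near),("left",L),("right",Rr)):
        for z in (.022,.012):
            X=(plane(f,e,z)-t)@R*1000; print(n,z,np.median(X,0).round(1)[:2],X.std(0).round(1)[:2])
E
python3 - <<'E'
from gap import *
import pickle
s,f=pickle.load(open("f8.pkl","rb")); meas(s,f)
im=f["img"]; print(im[98:112,245].tolist()); print(im[190:208,245].tolist())
E
```

```text
outline tool mm ((30.7674617767334, -29.567195892333984), (108.58415222167969, 40.22283935546875), 1.6622031927108765)Traceback (most recent call last):
  File "<stdin>", line 3, in <module>
  File "gap.py", line 13, in meas
    far=np.array([[x,np.where(k[:,x])[0][0]-.0] for x in cols],float); near=np.array([[x,np.where(k[:,x])[0][-1]+1.] for x in cols],float)
                     ~~~~~~~~~~~~~~~~~~~^^^
IndexError: index 0 is out of bounds for axis 0 with size 0
```

```bash
sed -i 's/(4,255,255)/(5,255,255)/; s/    c=max(cv2.findContours.*$/    c=cv2.findNonZero(red)[:,0]; red[c[:,1].min()+8:c[:,1].max()-8, c[:,0].min()+8:c[:,0].max()-8]=0; c=cv2.findNonZero(red)[:,0]/' gap.py
sed -i 's/w=cv2.inRange(hsv,(0,0,90),(180,45,255))/w=cv2.inRange(im[:,:,0],110,255)/' gap.py
python3 - <<'E'
import pickle
from h import *
s,f=pickle.load(open("f8.pkl","rb"))
im=f["img"]; print(im[98:112,256].tolist()); print(im[190:208,253].tolist()); print(im[150,232:246].tolist())
from gap import *
meas(s,f)
E
```

```text
[[116, 174, 203], [119, 180, 208], [120, 177, 207], [119, 177, 206], [108, 163, 202], [63, 94, 178], [27, 40, 155], [61, 63, 128], [116, 122, 130], [113, 120, 116], [110, 114, 111], [113, 118, 113], [111, 116, 112], [112, 116, 112]]
[[91, 94, 90], [91, 94, 91], [93, 97, 93], [104, 109, 103], [110, 116, 111], [102, 109, 107], [85, 101, 106], [80, 109, 126], [74, 113, 134], [74, 115, 135], [66, 103, 129], [41, 61, 109], [20, 24, 98], [18, 28, 98], [42, 65, 115], [65, 101, 131], [74, 111, 134], [76, 114, 137]]
[[75, 117, 140], [74, 114, 135], [73, 111, 134], [65, 101, 126], [42, 67, 109], [22, 33, 100], [9, 15, 93], [28, 39, 99], [50, 78, 110], [66, 98, 117], [83, 101, 111], [98, 108, 107], [107, 113, 107], [110, 116, 111]]
outline tool mm ((30.658918380737305, 0.076751708984375), (107.60247802734375, 98.55359649658203), 0.023583784699440002)
far 0.022 [81.  -0.5] [ 4.9 33.5]
far 0.012 [81.4 -0.5] [ 5.  34.5]
near 0.022 [-14.3  -0.5] [ 3.2 36. ]
near 0.012 [-16.6  -0.6] [ 3.3 37.1]
left 0.022 [ 40.2 -38.4] [18.1  0.9]
left 0.012 [ 39.4 -39.5] [18.6  1. ]
right 0.022 [40.1 44.9] [18.1  0.3]
right 0.012 [39.3 46.2] [18.6  0.3]
```

```bash
python3 - <<'E'
import pickle
from gap import *
s,f=pickle.load(open("f8.pkl","rb")); g=f["img"][:,:,0].astype(float)
qw=s["tool_rot"]; R=Ro.from_quat([*qw[1:],qw[0]]).as_matrix(); t=s["tool_pos"]
T=lambda uv,z:((plane(f,uv,z)-t)@R*1000)[:,:2].round(2)
print("far,near",T([[256,105.3],[253,195.8]],.022))
print(f["img"][150,318:334,0:3].tolist())
print("left",T([[242,150]],.022))
print("left edge cols by row", [(y,int(np.argmax(g[y,238:260]>85)+238)) for y in range(120,190,10)],[(y,int(331-np.argmax(g[y,331:305:-1]>150))) for y in range(120,190,10)])
E
```

```text
far,near [[ 82.74 -26.11]
 [-12.29 -31.6 ]]
[[180, 186, 183], [181, 188, 182], [183, 190, 184], [182, 194, 191], [169, 195, 203], [134, 175, 204], [80, 118, 181], [34, 51, 162], [19, 31, 156], [49, 78, 170], [91, 140, 190], [110, 168, 201], [115, 174, 203], [114, 173, 202], [116, 174, 203], [117, 175, 203]]
left [[ 37.61 -42.02]]
left edge cols by row [(120, 241), (130, 242), (140, 242), (150, 243), (160, 243), (170, 243), (180, 244)] [(120, 323), (130, 323), (140, 322), (150, 322), (160, 322), (170, 322), (180, 321)]
```

The laser's plate centre is 4.5 mm too far from the steel plate. The mend is to re-grip the housing, slide it back 4.5 mm along −x of the tool, and release.

{"fn": "move_arm", "kwargs": {"plan": [[[0.15,0.004,0,0,0,0,0],[0.146,0,0,0,0,0,0],[0,0,0,0,0,0,0],[0,0,0,0,0,0,0],[0,0,0.25,0,0,0,0],[0,0,0.35,0,0,0,0],[0,0,0.35,0,0,0,0],[0,0,0.3,0,0,0,0],[0,0,0.11,0,0,0,0],[0,0,0,0,0,0,0]]]}}

```text
time: 32.45
tool_pos: [0.548, -0.1357, 0.0626]
tool_rot: [-0.0, 0.998, 0.066, -0.001]
contact_force: [0.6, -0.8, -0.0]
gripper_width: 0.998
grasp_force: 0.0
```

{"fn": "move_arm", "kwargs": {"plan": [[[0,0,0,0,0,0,0.2],[0,0,0,0,0,0,0.35],[0,0,0,0,0,0,0.45],[0,0,0,0,0,0,0.5],[0,0,0,0,0,0,0.6],[0,0,0,0,0,0,1],[0,0,0,0,0,0,1],[0,0,0,0,0,0,1],[0,0,0,0,0,0,1],[0,0,0,0,0,0,1]]]}}

```text
time: 33.7
tool_pos: [0.5493, -0.1356, 0.0641]
tool_rot: [0.0, 0.998, 0.066, 0.001]
contact_force: [-1.6, 3.6, 6.7]
gripper_width: 0.534
grasp_force: 63.4
```

{"fn": "move_arm", "kwargs": {"plan": [[[0,0,-0.003,0,0,0,1],[0,0,0,0,0,0,1],[-0.0095,0,0,0,0,0,1],[-0.0095,0,0,0,0,0,1],[-0.0095,0,0,0,0,0,1],[-0.0095,0,0,0,0,0,1],[0,0,0,0,0,0,1],[0,0,0,0,0,0,1],[0,0,0,0,0,0,1],[0,0,0,0,0,0,1]]]}}

```text
time: 34.95
tool_pos: [0.5459, -0.1367, 0.0642]
tool_rot: [0.001, 0.998, 0.066, 0.002]
contact_force: [5.9, 1.1, 2.1]
gripper_width: 0.531
grasp_force: 63.1
```

{"fn": "move_arm", "kwargs": {"plan": [[[-0.004,0,0,0,0,0,1],[-0.005,0,0,0,0,0,1],[0,0,0,0,0,0,1],[0,0,0,0,0,0,1],[0,0,0,0,0,0,1],[0,0,0,0,0,0,1],[0,0,0,0,0,0,0.45],[0,0,0,0,0,0,0.4],[0,0,0,0,0,0,0.2],[0,0,0,0,0,0,0]]]}}

```text
time: 36.2
tool_pos: [0.5426, -0.1364, 0.0629]
tool_rot: [-0.0, 0.998, 0.066, -0.0]
contact_force: [0.4, -0.4, -0.1]
gripper_width: 0.985
grasp_force: 0.0
```

{"fn": "move_arm", "kwargs": {"plan": [[[0,0,0,0,0,0,0],[0,0,0,0,0,0,0],[0,0,-0.3,0,0,0,0],[0,0,-0.35,0,0,0,0],[0,0,-0.35,0,0,0,0],[0,0,-0.35,0,0,0,0],[-0.25,0,0,0,0,0,0],[0,0,0,0,0,0,0],[0,0,0,0,0,0,0],[0,0,0,0,0,0,0]]]}}

```text
time: 37.45
tool_pos: [0.5134, -0.1403, 0.2246]
tool_rot: [-0.0, 0.998, 0.066, -0.0]
contact_force: [-0.4, 0.2, 0.5]
gripper_width: 1.0
grasp_force: 0.0
```

```bash
python3 - <<'E'
from gap import *
import pickle
s=manip.state(); print(s["time"],s["tool_pos"],s["tool_rot"])
f=cam("wrist"); pickle.dump((s,f),open("f9.pkl","wb"))
im=f["img"]; cv2.imwrite("pics/w9.png",np.vstack([cv2.resize(im[90:300,215:355],(400,600),interpolation=0)]))
meas(s,f)
for x in(253,256,310,314): print(x,[(y,im[y,x].tolist()) for y in list(range(98,114))])
for x in(253,312): print(x,[(y,im[y,x].tolist()) for y in list(range(190,212))])
E
```

```text
37.45 [ 0.51338457 -0.14029963  0.22459229] [-2.54562077e-04  9.97805749e-01  6.62076196e-02 -4.16106773e-04]
outline tool mm ((30.75023651123047, 0.051639556884765625), (99.10456085205078, 108.25591278076172), 89.46072387695312)Traceback (most recent call last):
  File "<stdin>", line 6, in <module>
  File "gap.py", line 13, in meas
    far=np.array([[x,np.where(k[:,x])[0][0]-.0] for x in cols],float); near=np.array([[x,np.where(k[:,x])[0][-1]+1.] for x in cols],float)
                     ~~~~~~~~~~~~~~~~~~~^^^
IndexError: index 0 is out of bounds for axis 0 with size 0
```

View pics/w9.png

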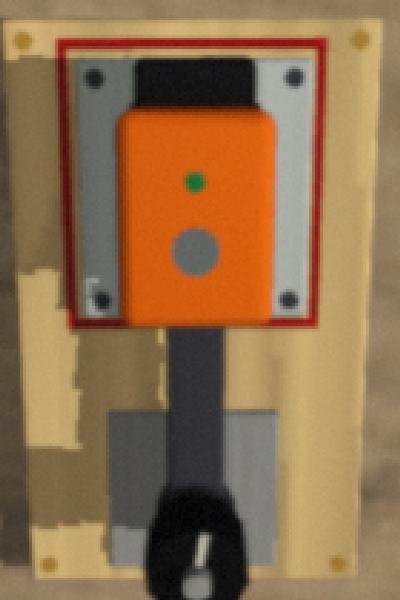

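The plate is back, but it now looks a little close to the near line. I'll get numbers.

```bash
python3 - <<'E'
import pickle
from gap import *
s,f=pickle.load(open("f9.pkl","rb")); im=f["img"]
qw=s["tool_rot"]; R=Ro.from_quat([*qw[1:],qw[0]]).as_matrix(); t=s["tool_pos"]
T=lambda uv,z:((plane(f,uv,z)-t)@R*1000)[:,:2].round(2)
# sat profile: plate is grey (low S), board/red saturated
S=cv2.cvtColor(im,cv2.COLOR_BGR2HSV)[:,:,1].astype(int)
def edge(p,lo,hi,thr=75): # sub-pixel crossing from grey (lo) to saturated (hi)
    st=1 if hi>lo else -1
    for i in range(lo,hi,st):
        if p[i]<thr<=p[i+st]: return i+st*(thr-p[i])/(p[i+st]-p[i])
for x in(245,249,253,312,315):
    print(x,"far",T([[x,edge(S[:,x],116,100) or np.nan]],.022),"near",T([[x,edge(S[:,x],192,208) or np.nan]],.022))
for y in(130,150,180): print(y,T([[edge(S[y],250,230) or np.nan,y],[edge(S[y],316,335) or np.nan,y]],.022))
E
```

```text
245 far [[ 78.22 -37.41]] near [[-16.77 -40.47]]
249 far [[ 78.22 -33.31]] near [[-17.35 -36.07]]
253 far [[ 78.05 -29.23]] near [[-17.09 -31.65]]
312 far [[78.65 31.16]] near [[-16.94  33.48]]
315 far [[78.68 34.22]] near [[-16.9   36.79]]
130 [[ 58.27 -41.83]
 [ 58.17  43.9 ]]
150 [[ 37.75 -41.75]
 [ 37.64  44.12]]
180 [[  5.64 -41.71]
 [  5.53  44.08]]
```

```bash
python3 -c "
from plant import manip; print(manip.job_done())"
```

```text
the job is handed in; nothing more can be done
None
```

I handed the job in: the laser stands in the red outline, about 1 mm off centre, and is released. The foot is screwed down about 3.3 rad, which by my estimate puts the pad on the steel plate with 0.6 mm of squeeze. It had slid 4.5 mm while I turned the knob, so I re-gripped the housing, slid it back with the foot already down, and let go again.

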